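Cam-clamp a kiln prop

TASK

Lay the square kiln prop centred in the cam clamp, lengthwise between the moving jaw and the fixed fence, and let go of it. Then turn the crank anticlockwise (seen from above) until the cam has gone over its crest and the follower rests in the cam's flat dwell, but do not crank on past the dwell: that would crush the prop. Let go, so that the clamp holds by itself, and leave the other things where they are.

Things in the scene. Friction and masses are not known exactly. Their poses are not given: they have to be found in the camera images.
- prop: Square kiln prop: plain fired-clay bar, 80 long (own x) x 32 x 32 mm, 0.12-0.24 kg, lying flat and loose on the table. Origin: centre of its underside. The round clay tube is not it.
- nest (a point): Middle of the place for the prop, on the top of the clamp's flat base (15 mm above the table). Own x runs along the clamp from the jaw to the fence, z up. Lay the prop here with its length along x. Gap from open jaw face to fence face 88 mm, so 4 mm spare at each end; both sides are open. Jaw is 50 mm wide and 31 mm, fence 60 mm wide and 37 mm, above the base.
- crank_axis (a point): Point on the crank's upright axis at the height of the knob's middle, 90 mm above the table; 139 mm behind nest along nest's -x. The hub below it tops out at 70 mm. Fixed; same axes as nest.
- crank_knob (a point): Middle of the upright black knob on the crank arm: cylinder 20 mm diameter, 44 mm tall, spins freely on its pin, 60 mm from the crank axis. Its middle is 90 mm, its top 110 mm, the crank arm's top 64 mm above the table.
- crank (a joint): Crank angle, rad, grows anticlockwise seen from above; starts at 0 to 0.35, stop at 4.9. The flat dwell lies anywhere from 2.05 to 4.25, different each time, as the cam (dark, D-shaped plate 32 mm above the table, half hidden under hub and arm) is set anew on its shaft: it must be felt at the knob, see jaw. Feel starts about 1.6 rad before the dwell.
- jaw: Moving jaw, dark steel block, vertical face 50 x 29 mm towards the fence; the cam's follower pushes it through a stiff spring and slides the prop up to the fence. Feel along the turn at the knob: under 2 N free, resistance growing to 10-17 N, then less and none at the crest, then the knob is pulled forward 2-6 N for about 0.3 rad, then the flat; beyond it resistance climbs to 15-23 N.
- clamp: Aluminium base of the clamp, fixed to the table, 260 x 96 x 15 mm, x as nest's; origin on the table under the crank axis. Let go past the crest, up to about 0.2 rad past the flat, the crank settles in the dwell by itself; let go before the crest it springs back. Jaw force on the prop: about 35 N in the dwell, 47 N at the crest; over 52 N, about 0.3 rad past the flat, the prop is crushed.
- tube: Bystander: round tubular clay prop, 48 mm diameter, 60 mm tall, upright, loose. Origin: centre of its underside.
- jar: Bystander: glaze jar with white cap, 64 mm diameter, 85 mm tall, loose. Origin: centre of its underside.
- bowl: Bystander: white bowl, 110 mm diameter, 50 mm tall, loose. Origin: centre of its underside.
Mind the look-alikes: they are no part of the job. What is shaped like the prop but purple or red is not meant.

How it is judged:
On the way:
1. the prop lies in the clamp between jaw and fence, released (x of prop in the frame of nest between -0.008 and 0.008 m and y of prop in the frame of nest between -0.01 and 0.01 m and z of prop in the frame of nest below 0.004 m and angle between the x axis of prop and the x axis of nest, either way round below 0.15 rad and contact force between the fingers and prop below 0.2 N), for 0.2 s.
At the end, for the whole second after the job is handed in: The prop lies flat on the clamp's base, centred across it within 12 mm and in line within 0.15 rad, and the clamp, let go and at rest, presses it with 30 to 40 N, as it does only with the follower in the cam's flat dwell (contact force between jaw and prop between 30 and 40 N and y of prop in the frame of nest between -0.012 and 0.012 m and z of prop in the frame of nest below 0.004 m and angle between the x axis of prop and the x axis of nest, either way round below 0.15 rad and velocity of joint crank between -0.05 and 0.05 rad/s and linear speed of prop below 0.01 m/s); the robot touches nothing.
It fails at once if the prop is crushed by cranking past the dwell (contact force between jaw and prop above 52 N).
It fails at once if the tube, jar or bowl is moved more than 30 mm (distance of any of tube, jar, bowl from where it was at the start of the episode above 0.03 m).
It also fails if it takes over 72 s, if anything falls off the work surface, if the arm or the gripper's body presses on something with over 40 N, if the wrist force passes 120 N, or if a joint passes its speed limit or range.

ROBOT

A 6-joint arm with a two-finger parallel gripper is mounted at the origin on the work surface. World frame = base frame: x ahead of the robot, y to its left, z up, the work surface at z = 0. Lengths are in m, angles in rad, forces in N, time in s.
With the tool pointing down it reaches from about 0.375 to 0.9 m from the base axis. Payload 3.1 kg.
Tool frame: the origin (TCP) lies midway between the tips of the shut fingers; the grasp point (between the pads) lies 19 mm behind it; z points along the fingers, y is the line along which they close (so a half turn about z gives the same grasp; the last joint's range is limited). The gripper opens to 85 mm and grips with 20 to 120 N. Pads are 22 mm wide; open, the fingers measure 114 mm over their backs; the gripper's body (76 mm by 85 mm) begins 54 mm behind the grasp point. The pads swing forward as they close: fully open they stand 13 mm farther back than shut.
Start: joints at [-1.524, 0.527, 1.433, -0, 1.181, -0.178], TCP at [0.14, -0.609, 0.209] pointing down, gripper open.
Joint ranges: [-3.08, 3.08], [-0.75, 2.2], [0.22, 2.44], [-1.43, 4.57], [0, 2.65], [-2.85, 2.85]. Speed limits (rad/s): [2.79, 2.79, 3.14, 3.14, 3.14, 3.14].

INTERFACE

Orientations are given as a unit quaternion [x, y, z, w].
In Python, from station import manip gives the robot as it stands.
- The arm moves only by the tool step_arm, never from a script. Its argument "targets" is text: rows parted by semicolons, each of 4 numbers parted by spaces: the shift along the tool's x, y, z in mm, then the turn about the tool's z in degrees. A call has 1 to 12 rows; each row is the pose to reach, as a shift and turn from the pose commanded when the call began, along the tool's axes at that moment; what a row does not reach only later rows make up. A row lasts 1/10 s, in which the tool goes at most 50 mm and 8.59 degrees, less where a joint would pass 70% of its speed; a pose out of reach is approached as far as the arm can. A call with a gripper value outside its range is refused whole. "gripper" is the closure, from 0 (fully open) to 1 (shut), set as the call begins (left out, the last holds). The fingers move at their own pace and stop on an object; "squeeze" is the grip in N (left out, the last holds). Time passes only in rows, so rows that repeat a pose let the fingers close. It gives the time, the measured TCP pose, the force, the opening and the grip force at its end, in the units of the state.
- manip.sense(): the state, without advancing time (a new reading comes with each control period).
- manip.snapshot(name): name is "side" or "top" or "wrist"; returns the picture (384x512x3 uint8, red, green, blue); there is no depth.
- manip.get_calibration(name): a dict with "fov_y" (degrees; the focal length in pixels is half the picture's height over the tangent of half this angle, whatever the lens; pixels are square), "cx", "cy" (the principal point, pixels), "k1" (the pictures are not rectified: a ray, as slopes to the right and down, at radius r is drawn at 1 + k1 r^2 times it, then the intrinsics apply), "extrinsics" (4x4, takes a point from camera to world coordinates); the wrist camera has in their place "tool_from_camera" (4x4, takes a point from camera to tool coordinates, whose origin is the TCP and whose axes are the flange's). Camera axes: x right, y down, z forward; pixel columns grow to the right and rows downward; lengths in m; the calibration is good to about 2 mm. A picture is of the moment at which its call begins: read the wrist's pose just before it. get_calibration takes no time and is no camera call.
- manip.sign_off(): hands the job in; it is judged then, once.
Trained networks look in the newest picture that a camera, given by its name, has taken for a name from the list of things; names that differ only in an ending like _2 or _b are one class to them, and where a whole thing is asked for, a point or a joint stands for the part that bears it (a point fixed in the world has none). Each returns a list of dicts, best first, with "p" (0 to 1); they miss things now and then, are a little off and sometimes report something else, mostly with a low value. They report only what shows in the picture. A call takes as long as a camera call. They do not tell look-alikes from the thing itself.
- manip.recognise(camera, query): "position" ([column, row] in pixels, amid what is visible of it).
- manip.masks_of(camera, query): "pixels" (384x512 bool, what is visible of it) and "position" ([column, row] in pixels, amid what is visible of it).
- manip.mark_of(camera, query): "position" ([column, row] in pixels: a listed point, or the origin of a listed thing).
The state is a dict: "t": time; "q": joint angles; "qd": joint speeds; "tau": joint torques, N m; "tcp_pos": TCP position; "tool_rot": TCP orientation; "force": force on the tool from outside, world axes, zero at the start; "ft_torque": the same for the moment, N m; "finger_gap": opening from 0.0 (shut) to 1.0 (fully open); "gripper_force": force on a finger pad.
Only numpy, scipy, OpenCV 4.12 (cv2) and the standard library are available. Lean on these libraries where they do the work, as an engineer would, in place of code of your own. Each camera call takes 0.05 s, during which the arm holds its last target. There are 200 camera calls.

## Working session

There is one attempt and no reset: what is moved stays moved. The work goes in short steps, Python scripts to look and compute and a tool call to move; the robot and the scene stay as the last step left them, time stands still between calls to the robot, and variables do not carry over. Pictures are saved under pics/ and viewed, at most 10 in all, crops included, and the job is handed in when it is done.

Besides the shell and the picture viewer there is one more tool, called after "Emit:" by a JSON object that holds its "fn" and its "kwargs". step_arm: Moves the arm, as the interface text tells. Its arguments: {"type":"object","properties":{"targets":{"type":"string"},"gripper":{"type":"number"},"squeeze":{"type":"number"}},"required":["targets"]}

```bash
mkdir -p pics
cat > h.py <<'E'
import numpy as np, cv2
from scipy.spatial.transform import Rotation as R
from station import manip
def cam(name):
    c=manip.get_calibration(name); f=192/np.tan(np.radians(c["fov_y"])/2)
    if "extrinsics" in c: T=np.array(c["extrinsics"])
    else:
        s=manip.sense(); W=np.eye(4); W[:3,:3]=R.from_quat(s["tool_rot"]).as_matrix(); W[:3,3]=s["tcp_pos"]
        T=W@np.array(c["tool_from_camera"])
    return f,c["cx"],c["cy"],c["k1"],T
def p2w(C,px,z):
    f,cx,cy,k,T=C; px=np.atleast_2d(px).astype(float); d=(px-[cx,cy])/f; u=d.copy()
    for _ in range(20): u=d/(1+k*(u**2).sum(1,keepdims=True))
    r=np.c_[u,np.ones(len(u))]@T[:3,:3].T; o=T[:3,3]
    return o+r*((z-o[2])/r[:,2])[:,None]
def snap(name,fn):
    C=cam(name); im=manip.snapshot(name); cv2.imwrite("pics/"+fn,im[:,:,::-1]); return C,im
E
python3 - <<'E'
from h import *
np.set_printoptions(precision=4,suppress=True)
ims=[]
for n in ["top","side"]:
    C,im=snap(n,n+"1.png"); ims.append(im)
    for q,z in [("prop",.016),("nest",.015),("crank_axis",.09),("crank_knob",.09),("clamp",0),("tube",0),("jar",0),("bowl",0)]:
        for d in manip.mark_of(n,q)[:3]: print(n,q,round(d["p"],2),np.round(d["position"]),p2w(C,d["position"],0 if q=="prop" else z)[0])
cv2.imwrite("pics/both.png",cv2.resize(np.vstack(ims),None,fx=.78,fy=.78)[:,:,::-1])
print(manip.sense())
E
```

```text
top prop 0.9 [402. 214.] [ 0.5237 -0.3576  0.    ]
top prop 0.77 [368. 215.] [ 0.5225 -0.2594  0.    ]
top prop 0.75 [386. 258.] [ 0.3968 -0.3037  0.    ]
top nest 0.74 [224. 261.] [0.396  0.1646 0.015 ]
top crank_axis 0.93 [228. 210.] [0.5393 0.1451 0.09  ]
top crank_knob 0.53 [245. 204.] [0.5559 0.0981 0.09  ]
top clamp 0.61 [230. 215.] [0.5304 0.1475 0.    ]
top tube 0.77 [406. 156.] [ 0.6939 -0.3793  0.    ]
top jar 0.83 [292. 131.] [ 0.7779 -0.0445  0.    ]
top bowl 0.86 [126. 278.] [0.3524 0.4523 0.    ]
side prop 0.76 [309. 159.] [ 0.5196 -0.274   0.    ]
side prop 0.65 [338. 170.] [ 0.3981 -0.2944  0.    ]
side prop 0.54 [324. 150.] [ 0.4987 -0.3514  0.    ]
side nest 0.69 [275. 252.] [0.3776 0.1552 0.015 ]
side crank_axis 0.78 [241. 212.] [0.5307 0.1389 0.09  ]
side crank_knob 0.51 [243. 196.] [0.5646 0.0857 0.09  ]
side clamp 0.64 [238. 227.] [0.537  0.1434 0.    ]
side tube 0.67 [286. 126.] [ 0.6921 -0.3714  0.    ]
side jar 0.78 [220. 162.] [ 0.7784 -0.0463  0.    ]
side jar 0.61 [274. 253.] [0.381  0.1504 0.    ]
side bowl 0.69 [222. 327.] [0.3564 0.4531 0.    ]
{'t': 0.9, 'q': array([-1.5235,  0.5275,  1.4327, -0.    ,  1.1814, -0.1785]), 'qd': array([-0.0004, -0.0002, -0.0001,  0.0006, -0.001 , -0.0008]), 'tau': array([  0.002 , -44.2301, -17.8424,  -0.0001,   0.0006,  -0.    ]), 'tcp_pos': array([ 0.14  , -0.6091,  0.2092]), 'tool_rot': array([ 0.9936,  0.1127, -0.    ,  0.    ]), 'force': array([-0.3334, -1.329 , -1.0463]), 'ft_torque': array([ 0.0206,  0.0044, -0.0189]), 'gripper_force': 0.0, 'finger_gap': 0.9971415550610706}
```

View pics/top1.png

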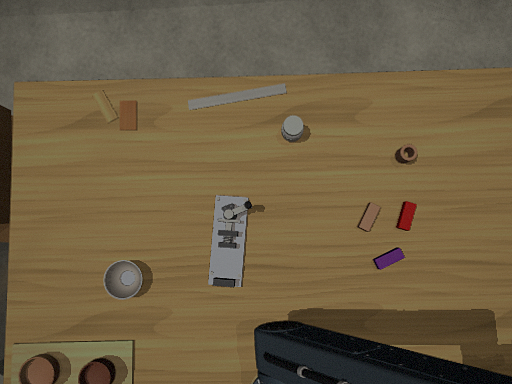

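Candidates for the prop: tan bar (370,216), red bar (407,216), purple bar (389,258), and further off a wooden bar (105,106) and a brick (128,115). I choose the tan bar, since it is plain clay and 80x32. I'll check it with a close crop.

```bash
cat >> h.py <<'E'
def yaw(q):  # world angle of tool x
    M=R.from_quat(q).as_matrix(); return np.arctan2(M[1,0],M[0,0])
def go(x,y,z,ydeg=None,half=True):
    """shift/turn (mm,deg) from present tool pose; ydeg = world direction of tool y (mod 180)"""
    s=manip.sense(); M=R.from_quat(s["tool_rot"]).as_matrix()
    d=M.T@(np.array([x,y,z])-s["tcp_pos"])*1000
    t=0
    if ydeg is not None:
        cur=np.degrees(np.arctan2(M[1,1],M[0,1])); t=-(ydeg-cur)   # tool z down
        t=(t+90)%180-90
    print("go",np.round(d,1),"turn",round(t,1),"q6",round(s["q"][5],2))
def rect(C,mask,z):
    c=max(cv2.findContours(mask.astype(np.uint8),0,1)[0],key=cv2.contourArea)[:,0]
    P=p2w(C,c,z)[:,:2]; r=cv2.minAreaRect((P*1000).astype(np.float32)); b=cv2.boxPoints(r)
    e=b[1]-b[0]; g=b[2]-b[1]; L=e if np.hypot(*e)>np.hypot(*g) else g
    return np.array(r[0])/1000, sorted(r[1]), np.degrees(np.arctan2(L[1],L[0]))%180
E
python3 - <<'E'
from h import *
np.set_printoptions(precision=4,suppress=True)
C,im=snap("top","top2.png")
for d in manip.masks_of("top","prop"): print(d["p"],d["position"],rect(C,d["pixels"],.032))
for d in manip.masks_of("top","clamp"): print(d["p"],d["position"],rect(C,d["pixels"],.015))
a=cv2.resize(im[175:300,340:430],None,fx=4.6,fy=4.6,interpolation=2); b=cv2.resize(im[175:300,190:280],None,fx=4.6,fy=4.6,interpolation=2)
cv2.imwrite("pics/c1.png",np.hstack([a,b])[:,:,::-1][:, :800])
go(.5225,-.2594,.20,0)
E
```

```text
0.84 [366.9, 214.7] (array([ 0.5159, -0.2508]), [36.601837158203125, 83.14093780517578], np.float32(154.6341))
0.83 [406.5, 213.6] (array([ 0.5156, -0.3595]), [35.651676177978516, 78.38903045654297], np.float32(161.22139))
0.89 [228.0, 238.9] (array([0.4562, 0.1497]), [110.09630584716797, 264.7879943847656], np.float32(173.94244))
go [ 451.1 -255.2    9.2] turn -77.1 q6 -0.18
```

View pics/c1.png

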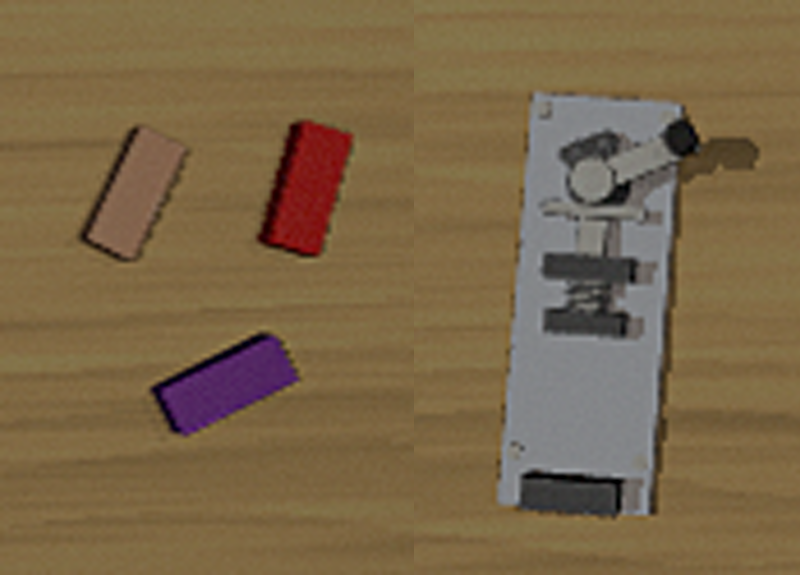

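The crop shows the tan clay bar at (135,193) in the crop, clearly distinct from the red and purple bars. The clamp has its jaw at (588,322), fence at (570,493) and knob at (680,137). I'll go above the prop.

Run:
```python
from h import *
go(.516,-.251,.19,65)
```

```text
go [ 446.7 -264.8   19.2] turn 37.9 q6 -0.18
```

Emit:
{"fn": "step_arm", "kwargs": {"targets": "40 -24 2 3; 80 -48 4 7; 122 -72 6 11; 163 -97 8 15; 204 -121 10 19; 245 -145 12 23; 286 -170 14 27; 327 -194 16 30; 368 -218 18 34; 409 -242 19 38; 447 -265 19 38; 447 -265 19 38", "gripper": 0}}

```text
t: 2.25
tcp_pos: [0.5198, -0.2467, 0.1904]
tool_rot: [0.977, -0.214, 0.001, -0.001]
force: [-1.6, -1.0, -0.5]
finger_gap: 0.999
gripper_force: 0.0
```

Run:
```python
from h import *
np.set_printoptions(precision=4,suppress=True)
C,im=snap("wrist","w1.png")
for d in manip.masks_of("wrist","prop"): print(d["p"],d["position"],rect(C,d["pixels"],.032), im[d["pixels"]].mean(0))
for d in manip.mark_of("wrist","prop"): print(d["p"],d["position"],p2w(C,d["position"],0))
print(manip.sense()["tcp_pos"],manip.sense()["q"])
```

```text
0.7 [372.8, 115.3] (array([ 0.5178, -0.3604]), [38.22736358642578, 78.91482543945312], np.float32(161.38782)) [133.2462  25.5     17.9134]
0.57 [273.4, 162.2] (array([ 0.5173, -0.258 ]), [31.69200325012207, 81.67086029052734], np.float32(151.9351)) [187.378  137.9073 101.6685]
0.55 [356.9, 239.4] (array([ 0.4031, -0.3047]), [46.841453552246094, 81.8023681640625], np.float32(115.1765)) [82.7763 37.9494 99.143 ]
0.95 [351.0, 231.9] [[ 0.3981 -0.3051  0.    ]]
0.65 [366.2, 111.9] [[ 0.5166 -0.3651  0.    ]]
0.63 [271.7, 155.7] [[ 0.5155 -0.2594  0.    ]]
[ 0.5161 -0.2508  0.1902] [-0.6467  0.4817  1.5836 -0.0007  1.0765  1.3609]
```

View pics/w1.png

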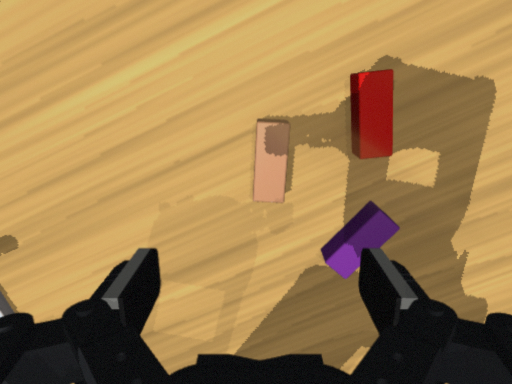

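The view shows the tan prop at (271,161), lying alone; red is at (372,115) and purple at (360,239). Next I descend.

Run:
```python
from h import *
go(.517,-.2585,.006,62)
```

```text
go [  4.2   6.5 184.2] turn 3.0 q6 1.36
```

Emit:
{"fn": "step_arm", "kwargs": {"targets": "4 6.5 40 3; 4 6.5 85 3; 4 6.5 130 3; 4 6.5 160 3; 4 6.5 178 3; 4 6.5 184 3; 4 6.5 184 3"}}

```text
t: 3.1
tcp_pos: [0.516, -0.2593, 0.0056]
tool_rot: [0.97, -0.243, -0.001, -0.0]
force: [0.6, -0.1, -0.6]
finger_gap: 1.001
gripper_force: 0.0
```

Emit:
{"fn": "step_arm", "kwargs": {"targets": "0 0 0 0; 0 0 0 0; 0 0 0 0; 0 0 0 0; 0 0 0 0; 0 0 0 0; 0 0 0 0; 0 0 0 0", "gripper": 1, "squeeze": 40}}

```text
t: 3.9
tcp_pos: [0.5178, -0.2586, 0.0075]
tool_rot: [0.97, -0.242, 0.001, 0.0]
force: [-0.3, 0.7, 4.6]
finger_gap: 0.343
gripper_force: 39.1
```

Emit:
{"fn": "step_arm", "kwargs": {"targets": "0 0 -15 0; 0 0 -50 0; 0 0 -90 0; 0 0 -130 0; 0 0 -130 0"}}

```text
t: 4.4
tcp_pos: [0.5207, -0.2607, 0.1427]
tool_rot: [0.97, -0.242, 0.006, 0.003]
force: [1.2, 0.0, -1.3]
finger_gap: 0.347
gripper_force: 40.0
```

Run:
```python
from h import *
print(manip.sense()["tcp_pos"])
th=np.radians(173.9); ax=np.array([.535,.143]); nest=ax+.139*np.array([np.cos(th),np.sin(th)]); print(nest)
go(.46,.10,.19,84)
```

```text
[ 0.52066099 -0.26067756  0.14271001]
[0.39678703 0.15777071]
go [-222.4 -289.7  -50.7] turn -22.0 q6 1.4
```

Run:
```python
from h import *
go(.40,.155,.22,84)
```

```text
go [-300.9 -310.   -81.8] turn -22.0 q6 1.4
```

Emit:
{"fn": "step_arm", "kwargs": {"targets": "-30 -31 -30 -3; -60 -62 -70 -6; -90 -93 -80 -9; -120 -124 -82 -12; -150 -155 -82 -15; -180 -186 -82 -18; -210 -217 -82 -20; -240 -248 -82 -22; -270 -279 -82 -22; -300 -310 -82 -22; -300 -310 -82 -22; -300 -310 -82 -22"}}

```text
t: 5.6
tcp_pos: [0.3971, 0.1571, 0.218]
tool_rot: [0.999, -0.051, -0.0, 0.0]
force: [0.4, 0.1, -2.7]
finger_gap: 0.343
gripper_force: 40.4
```

Run:
```python
from h import *
np.set_printoptions(precision=4,suppress=True)
C,im=snap("wrist","w2.png"); print(manip.sense()["tcp_pos"],manip.sense()["tool_rot"])
for q,z in [("nest",.015),("crank_axis",.09),("crank_knob",.09),("clamp",0)]:
    for d in manip.mark_of("wrist",q)[:2]: print(q,d["p"],d["position"],p2w(C,d["position"],z))
for d in manip.masks_of("wrist","clamp"): print(d["p"],d["position"],rect(C,d["pixels"],.015))
```

```text
[0.3978 0.1563 0.2181] [ 0.9986 -0.0522 -0.0002  0.0003]
nest 0.68 [254.9, 158.6] [[0.3926 0.1619 0.015 ]]
clamp 0.57 [257.9, 21.5] [[0.5301 0.1444 0.    ]]
0.74 [257.4, 78.9] (array([0.4379, 0.1537]), [97.70573425292969, 218.81280517578125], np.float32(174.75537))
```

View pics/w2.png

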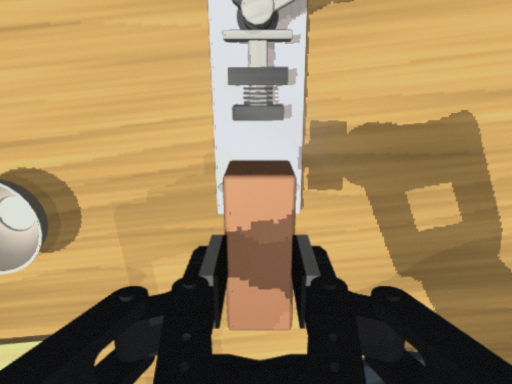

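Run:
```python
from h import *
np.set_printoptions(precision=4,suppress=True)
C=cam("wrist"); print("cam",C[4][:3,3])
B=p2w(C,[[211,0],[218,213],[305,0],[300,213]],.015)[:,:2]; print("base",B)
for a,b in [(B[1],B[0]),(B[3],B[2]),((B[1]+B[3])/2,(B[0]+B[2])/2)]:
    print(np.degrees(np.arctan2(*(b-a)[::-1])))
print("end",(B[1]+B[3])/2)
for z in (.015,.017,.046): print("jaw",z,p2w(C,[[233,120],[284,120],[233,105],[285,105]],z)[:,:2].tolist())
z=manip.sense()["tcp_pos"][2]+.0245
P=p2w(C,[[225,175],[295,175],[228,328],[291,328]],z); print("prop top",P, P.mean(0))
print(np.degrees(np.arctan2(*((P[0]+P[1]-P[2]-P[3])[:2][::-1]))))
g=cv2.cvtColor(cv2.imread("pics/w2.png"),6)
print("col258",g[95:130,258].tolist()); print("row218",g[200:222,222].tolist(),g[200:222,298].tolist())
print("prop col",g[155:182,245].tolist(),g[322:335,245].tolist())
M=R.from_quat(manip.sense()["tool_rot"]).as_matrix(); print(M)
```

```text
cam [0.4725 0.1473 0.3822]
base [[0.5528 0.1847]
 [0.3354 0.2097]
 [0.5431 0.0951]
 [0.3251 0.1157]]
-6.538851076155973
-5.399187441195952
-5.9689134282970775
end [0.3303 0.1627]
jaw 0.015 [[0.43830058068543576, 0.1786654755028871], [0.4324402926040771, 0.12485116260965329], [0.45363976191263333, 0.1766361709024258], [0.4477434174106757, 0.12247320033877154]]
jaw 0.017 [[0.4384869324439033, 0.17849490783698982], [0.4326585627943599, 0.12497369802212308], [0.45374256784480294, 0.17647665597312145], [0.4478783381582489, 0.12260868747401478]]
jaw 0.046 [[0.4411890329416829, 0.17602167668147883], [0.4358234805534598, 0.1267504615029352], [0.455233253861262, 0.17416368949820832], [0.44983468899805984, 0.12457325093504178]]
prop top [[0.4371 0.1656 0.2426]
 [0.4339 0.1362 0.2426]
 [0.3603 0.1748 0.2426]
 [0.357  0.1441 0.2426]] [0.3971 0.1552 0.2426]
-6.352126799245639
col258 [174, 173, 137, 117, 127, 172, 165, 129, 122, 151, 137, 110, 111, 114, 115, 117, 115, 117, 116, 115, 114, 114, 113, 113, 112, 154, 201, 219, 220, 221, 222, 222, 222, 222, 222]
row218 [214, 211, 211, 212, 212, 217, 222, 223, 222, 221, 222, 221, 221, 205, 176, 161, 162, 164, 168, 172, 174, 175] [224, 223, 224, 224, 222, 224, 223, 224, 223, 224, 223, 224, 222, 208, 185, 182, 183, 180, 180, 178, 182, 183]
prop col [225, 223, 225, 223, 203, 140, 68, 54, 56, 56, 54, 57, 58, 58, 58, 58, 57, 55, 56, 67, 97, 127, 145, 160, 172, 177, 177] [151, 151, 151, 150, 151, 151, 146, 144, 160, 183, 186, 187, 190]
[[ 0.9941 -0.108  -0.0002]
 [-0.108  -0.9941 -0.0001]
 [-0.0001  0.0001 -1.    ]]
```

The picture shows the jaw's front top edge at (259,120), the base end at row 213, and the prop held straight at (259,250). The jaw-based and base-based estimates of the nest agree at about (0.395,0.156). Shift needed: x -2.5, y -0.5.

Emit:
{"fn": "step_arm", "kwargs": {"targets": "-2.5 -0.5 40 -0.3; -2.5 -0.5 80 -0.3; -2.5 -0.5 120 -0.3; -2.5 -0.5 145 -0.3; -2.5 -0.5 165 -0.3; -2.5 -0.5 180 -0.3; -2.5 -0.5 188 -0.3; -2.5 -0.5 192 -0.3; -2.5 -0.5 195 -0.3; -2.5 -0.5 195 -0.3; -2.5 -0.5 195 -0.3"}}

```text
t: 7.0
tcp_pos: [0.3963, 0.1571, 0.0237]
tool_rot: [0.999, -0.05, 0.001, -0.0]
force: [0.4, -0.1, -2.2]
finger_gap: 0.345
gripper_force: 40.4
```

Emit:
{"fn": "step_arm", "kwargs": {"targets": "-0.5 0 1 0; -0.5 0 1.5 0; -0.5 0 1.5 0"}}

```text
t: 7.3
tcp_pos: [0.3957, 0.1573, 0.0225]
tool_rot: [0.999, -0.05, 0.001, -0.0]
force: [-0.4, 0.7, 4.4]
finger_gap: 0.343
gripper_force: 41.8
```

Emit:
{"fn": "step_arm", "kwargs": {"targets": "0 0 0 0; 0 0 0 0; 0 0 0 0; 0 0 0 0; 0 0 0 0", "gripper": 0}}

```text
t: 7.8
tcp_pos: [0.3953, 0.1571, 0.0217]
tool_rot: [0.999, -0.05, -0.0, 0.0]
force: [-0.4, 0.1, -0.0]
finger_gap: 1.0
gripper_force: 0.0
```

Emit:
{"fn": "step_arm", "kwargs": {"targets": "0 0 -20 0; 0 0 -60 0; 0 0 -110 0; 0 0 -160 0; 0 0 -195 0; 0 0 -195 0; 0 0 -195 0"}}

```text
t: 8.5
tcp_pos: [0.3953, 0.1572, 0.2172]
tool_rot: [0.999, -0.05, 0.001, -0.0]
force: [-0.8, -0.2, -1.1]
finger_gap: 0.997
gripper_force: 0.0
```

Run:
```python
from h import *
np.set_printoptions(precision=4,suppress=True)
C,im=snap("wrist","w3.png"); s=manip.sense();print(s["tcp_pos"],s["q"])
for d in manip.masks_of("wrist","prop"): print(d["p"],d["position"],rect(C,d["pixels"],.047))
for q in ("nest","crank_knob","crank_axis"):
    for d in manip.mark_of("wrist",q)[:1]+manip.mark_of("top",q)[:0]: print(q,d["p"],d["position"],p2w(C,d["position"],.015 if q=="nest" else .09))
```

```text
[0.3944 0.1571 0.2161] [ 0.1144  0.2477  1.9001 -0.      0.9951  1.7858]
0.61 [261.1, 160.3] (array([0.395 , 0.1573]), [32.733150482177734, 81.74104309082031], np.float32(174.23576))
```

View pics/w3.png

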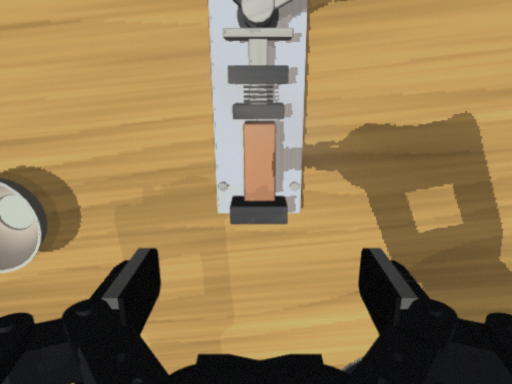

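The prop sits straight between the jaw edge (row 118) and the fence (row 200), centred at (260,160), with the gripper clear of it. Now I look at the crank from above.

Run:
```python
from h import *
go(.50,.14,.24)
```

```text
go [106.3   6.4 -24.4] turn 0 q6 1.79
```

Emit:
{"fn": "step_arm", "kwargs": {"targets": "40 2 -12 0; 80 4 -24 0; 106 6 -24 0; 106 6 -24 0; 106 6 -24 0"}}

```text
t: 9.4
tcp_pos: [0.4996, 0.1404, 0.2397]
tool_rot: [0.999, -0.051, -0.001, 0.0]
force: [0.1, 0.2, 0.1]
finger_gap: 0.997
gripper_force: 0.0
```

Run:
```python
from h import *
np.set_printoptions(precision=4,suppress=True)
C,im=snap("wrist","w4.png"); s=manip.sense();print(s["tcp_pos"],C[4][:3,3])
for q,z in (("crank_knob",.09),("crank_axis",.09),("clamp",0)):
    for d in manip.mark_of("wrist",q)[:2]: print(q,d["p"],d["position"],p2w(C,d["position"],z))
for d in manip.masks_of("wrist","crank_knob"):
    m=d["pixels"]; print(d["p"],d["position"],m.sum(),np.argwhere(m).min(0),np.argwhere(m).max(0))
```

```text
[0.4987 0.1406 0.2397] [0.5739 0.133  0.4036]
crank_knob 0.71 [308.5, 100.9] [[0.5534 0.0905 0.09  ]]
crank_axis 0.61 [249.1, 129.7] [[0.5335 0.146  0.09  ]]
clamp 0.75 [249.0, 121.2] [[0.5317 0.1488 0.    ]]
0.78 [312.9, 100.9] 547 [ 89 297] [113 324]
```

View pics/w4.png

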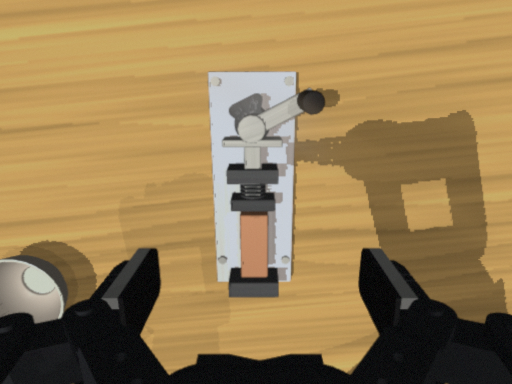

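Run:
```python
from h import *
np.set_printoptions(precision=4,suppress=True)
C=cam("wrist"); im=cv2.imread("pics/w4.png")
print("hub",p2w(C,[251,128.5],.07),"knob",p2w(C,[312.5,101],.11),p2w(C,[308.5,101],.09))
B=p2w(C,[[209,72],[297,72],[217,282],[292,282]],.015)[:,:2]; print(B)
print("centre line",(B[0]+B[1])/2,(B[2]+B[3])/2)
M=R.from_quat(manip.sense()["tool_rot"]).as_matrix(); print(M)
cv2.imwrite("pics/w4c.png",cv2.resize(im[60:180,190:350],None,fx=5,fy=5,interpolation=2))
```

```text
hub [[0.5314 0.1453 0.07  ]] knob [[0.5539 0.0902 0.11  ]] [[0.5529 0.0909 0.09  ]]
[[0.5892 0.1859]
 [0.5797 0.0914]
 [0.3311 0.2127]
 [0.3212 0.1153]]
centre line [0.5845 0.1386] [0.3261 0.164 ]
[[ 0.995  -0.0998 -0.0012]
 [-0.0998 -0.995  -0.    ]
 [-0.0012  0.0002 -1.    ]]
```

View pics/w4c.png

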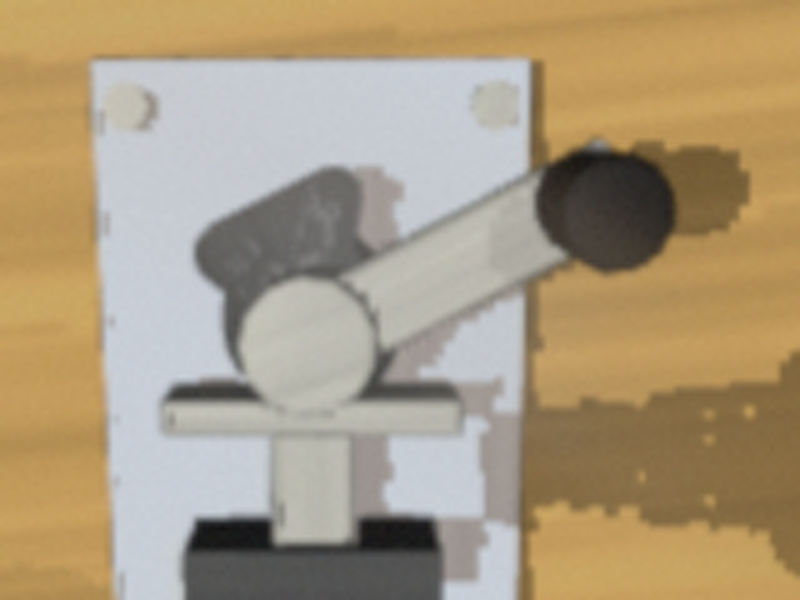

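The crop shows the hub centre at (310,342) and the knob top at (618,210) in crop pixels. The knob lies 59 mm from the axis, as it should. The cam's flat faces up-left, so the dwell should be about 2.7 rad of turn from here.

Run:
```python
from h import *
go(.553,.0895,.083)
```

```text
go [ 59.1  45.6 157.5] turn 0 q6 1.73
```

Emit:
{"fn": "step_arm", "kwargs": {"targets": "30 23 40 0; 59 45.5 80 0; 59 45.5 115 0; 59 45.5 140 0; 59 45.5 152 0; 59 45.5 157 0; 59 45.5 157 0"}}

```text
t: 10.35
tcp_pos: [0.5544, 0.0897, 0.0841]
tool_rot: [0.999, -0.05, 0.0, -0.0]
force: [-0.8, -0.6, -0.8]
finger_gap: 1.0
gripper_force: 0.0
```

Emit:
{"fn": "step_arm", "kwargs": {"targets": "0 0 0 0; 0 0 0 0; 0 0 0 0; 0 0 0 0; 0 0 0 0; 0 0 0 0; 0 0 0 0; 0 0 0 0; 0 0 0 0", "gripper": 1, "squeeze": 60}}

```text
t: 11.25
tcp_pos: [0.5549, 0.0893, 0.0845]
tool_rot: [0.999, -0.05, 0.001, 0.0]
force: [-0.8, 0.4, 5.7]
finger_gap: 0.178
gripper_force: 58.5
```

```bash
cat >> h.py <<'E'
AX=np.array([.531,.144]); 
def report(ax=AX):
    s=manip.sense(); r=s["tcp_pos"][:2]-ax; f=s["force"]; n=r/np.hypot(*r); t=np.array([-n[1],n[0]])
    print("ang",round(np.arctan2(r[1],r[0]),3),"rad",round(np.hypot(*r)*1000,1),"Ft",round(f[:2]@t,1),"Fr",round(f[:2]@n,1),"Fz",round(f[2],1),"tcp",np.round(s["tcp_pos"],4),"gap",round(s["finger_gap"],3))
def arc(a0,da,n,ax=AX,r=.06,th=None):
    """rows in tool frame, from commanded position at angle a0 on circle"""
    M=R.from_quat([.9986,-.0508,0,0]).as_matrix()[:2,:2]
    p=lambda a: ax+r*np.array([np.cos(a),np.sin(a)])
    print("; ".join("%.1f %.1f 0 0"%tuple(M.T@(p(a0+da*k/n)-p(a0))*1000) for k in range(1,n+1)))
E
python3 - <<'E'
from h import *
report(); print(manip.sense()["tool_rot"]); arc(np.arctan2(-.0545,.022),.4,5)
E
```

```text
ang -1.159 rad 59.7 Ft -0.6 Fr -0.6 Fz 5.7 tcp [0.5549 0.0893 0.0845] gap 0.178
[ 9.98735550e-01 -5.02667994e-02  7.41887096e-04  2.23291003e-05]
4.2 -2.4 0 0; 8.1 -5.1 0 0; 11.8 -8.2 0 0; 15.3 -11.5 0 0; 18.5 -15.1 0 0
```

Emit:
{"fn": "step_arm", "kwargs": {"targets": "4.2 -2.4 0 0; 8.1 -5.1 0 0; 11.8 -8.2 0 0; 15.3 -11.5 0 0; 18.5 -15.1 0 0; 18.5 -15.1 0 0; 18.5 -15.1 0 0"}}

```text
t: 11.95
tcp_pos: [0.5753, 0.1028, 0.0845]
tool_rot: [0.999, -0.05, 0.001, -0.0]
force: [0.3, 1.3, 5.2]
finger_gap: 0.179
gripper_force: 58.6
```

Run:
```python
from h import *
report(); arc(-.76,.6,7)
```

```text
ang -0.749 rad 60.5 Ft 1.2 Fr -0.6 Fz 5.2 tcp [0.5753 0.1028 0.0845] gap 0.179
3.0 -4.2 0 0; 5.6 -8.6 0 0; 7.8 -13.3 0 0; 9.6 -18.1 0 0; 11.0 -23.0 0 0; 11.9 -28.1 0 0; 12.4 -33.2 0 0
```

Smooth, with low radial force. Continue to 1.0 rad.

Emit:
{"fn": "step_arm", "kwargs": {"targets": "3 -4.2 0 0; 5.6 -8.6 0 0; 7.8 -13.3 0 0; 9.6 -18.1 0 0; 11 -23 0 0; 11.9 -28.1 0 0; 12.4 -33.2 0 0; 12.4 -33.2 0 0"}}

```text
t: 12.75
tcp_pos: [0.5917, 0.1349, 0.0846]
tool_rot: [0.999, -0.05, 0.002, -0.0]
force: [2.4, 0.9, 4.8]
finger_gap: 0.176
gripper_force: 58.6
```

Run:
```python
from h import *
report(); arc(-.16,.4,5)
```

```text
ang -0.149 rad 61.4 Ft 1.3 Fr 2.2 Fz 4.8 tcp [0.5917 0.1349 0.0846] gap 0.176
0.1 -4.8 0 0; -0.2 -9.6 0 0; -0.9 -14.3 0 0; -1.9 -19.0 0 0; -3.4 -23.6 0 0
```

Emit:
{"fn": "step_arm", "kwargs": {"targets": "0.1 -4.8 0 0; -0.2 -9.6 0 0; -0.9 -14.3 0 0; -1.9 -19 0 0; -3.4 -23.6 0 0; -3.4 -23.6 0 0"}}

```text
t: 13.35
tcp_pos: [0.5912, 0.1579, 0.0846]
tool_rot: [0.999, -0.05, 0.003, 0.0]
force: [3.1, -1.3, 4.6]
finger_gap: 0.18
gripper_force: 58.6
```

Run:
```python
from h import *
report(); arc(.24,.2,3)
```

```text
ang 0.227 rad 61.8 Ft -2.0 Fr 2.7 Fz 4.6 tcp [0.5912 0.1579 0.0846] gap 0.18
-1.5 -3.7 0 0; -3.2 -7.3 0 0; -5.1 -10.8 0 0
```

Emit:
{"fn": "step_arm", "kwargs": {"targets": "-1.5 -3.7 0 0; -3.2 -7.3 0 0; -5.1 -10.8 0 0; -5.1 -10.8 0 0; -5.1 -10.8 0 0"}}

```text
t: 13.85
tcp_pos: [0.5883, 0.1675, 0.0846]
tool_rot: [0.999, -0.05, 0.003, 0.001]
force: [5.6, -5.8, 4.3]
finger_gap: 0.178
gripper_force: 58.6
```

Run:
```python
from h import *
report(); arc(.44,.2,3)
```

```text
ang 0.389 rad 61.9 Ft -7.5 Fr 3.0 Fz 4.3 tcp [0.5883 0.1675 0.0846] gap 0.178
-2.2 -3.4 0 0; -4.6 -6.6 0 0; -7.2 -9.6 0 0
```

Emit:
{"fn": "step_arm", "kwargs": {"targets": "-2.2 -3.4 0 0; -4.6 -6.6 0 0; -7.2 -9.6 0 0; -7.2 -9.6 0 0; -7.2 -9.6 0 0"}}

```text
t: 14.35
tcp_pos: [0.5841, 0.1762, 0.0846]
tool_rot: [0.999, -0.05, 0.005, 0.002]
force: [8.7, -10.1, 1.8]
finger_gap: 0.177
gripper_force: 58.7
```

Run:
```python
from h import *
report(); arc(.64,.2,3)
```

```text
ang 0.545 rad 62.1 Ft -13.1 Fr 2.2 Fz 1.8 tcp [0.5841 0.1762 0.0846] gap 0.177
-2.8 -2.9 0 0; -5.8 -5.5 0 0; -8.9 -8.0 0 0
```

Emit:
{"fn": "step_arm", "kwargs": {"targets": "-2.8 -2.9 0 0; -5.8 -5.5 0 0; -8.9 -8 0 0; -8.9 -8 0 0; -8.9 -8 0 0"}}

```text
t: 14.85
tcp_pos: [0.5776, 0.1852, 0.0847]
tool_rot: [0.999, -0.05, 0.007, 0.002]
force: [12.3, -11.0, -0.7]
finger_gap: 0.177
gripper_force: 58.9
```

Run:
```python
from h import *
report(); arc(.84,.2,3)
```

```text
ang 0.724 rad 62.2 Ft -16.4 Fr 1.9 Fz -0.7 tcp [0.5776 0.1852 0.0847] gap 0.177
-3.3 -2.2 0 0; -6.8 -4.3 0 0; -10.3 -6.0 0 0
```

Emit:
{"fn": "step_arm", "kwargs": {"targets": "-3.3 -2.2 0 0; -6.8 -4.3 0 0; -10.3 -6 0 0; -10.3 -6 0 0; -10.3 -6 0 0"}}

```text
t: 15.35
tcp_pos: [0.5687, 0.1933, 0.0847]
tool_rot: [0.999, -0.05, 0.008, 0.001]
force: [12.6, -7.4, -1.6]
finger_gap: 0.17
gripper_force: 59.2
```

Run:
```python
from h import *
report(); arc(1.04,.15,3)
```

```text
ang 0.918 rad 62.1 Ft -14.5 Fr 1.7 Fz -1.6 tcp [0.5687 0.1933 0.0847] gap 0.17
-2.8 -1.2 0 0; -5.6 -2.2 0 0; -8.4 -3.1 0 0
```

Emit:
{"fn": "step_arm", "kwargs": {"targets": "-2.8 -1.2 0 0; -5.6 -2.2 0 0; -8.4 -3.1 0 0; -8.4 -3.1 0 0; -8.4 -3.1 0 0"}}

```text
t: 15.85
tcp_pos: [0.5549, 0.2007, 0.0845]
tool_rot: [0.999, -0.051, 0.002, -0.002]
force: [1.8, 3.4, 10.6]
finger_gap: 0.182
gripper_force: 60.7
```

Run:
```python
from h import *
report(); arc(1.19,.1,2)
```

```text
ang 1.173 rad 61.5 Ft -0.3 Fr 3.8 Fz 10.6 tcp [0.5549 0.2007 0.0845] gap 0.182
-2.9 -0.8 0 0; -5.8 -1.4 0 0
```

Emit:
{"fn": "step_arm", "kwargs": {"targets": "-2.9 -0.8 0 0; -5.8 -1.4 0 0; -5.8 -1.4 0 0; -5.8 -1.4 0 0"}}

```text
t: 16.25
tcp_pos: [0.5462, 0.2033, 0.0844]
tool_rot: [0.999, -0.051, -0.001, -0.002]
force: [-1.0, 4.9, 9.7]
finger_gap: 0.176
gripper_force: 60.9
```

Run:
```python
from h import *
report(); arc(1.29,.1,2)
```

```text
ang 1.32 rad 61.2 Ft 2.2 Fr 4.5 Fz 9.7 tcp [0.5462 0.2033 0.0844] gap 0.176
-3.0 -0.5 0 0; -5.9 -0.8 0 0
```

Emit:
{"fn": "step_arm", "kwargs": {"targets": "-3 -0.5 0 0; -5.9 -0.8 0 0; -5.9 -0.8 0 0; -5.9 -0.8 0 0"}}

```text
t: 16.65
tcp_pos: [0.539, 0.2045, 0.0844]
tool_rot: [0.999, -0.051, -0.002, -0.001]
force: [-4.4, 5.9, 14.4]
finger_gap: 0.172
gripper_force: 61.5
```

Run:
```python
from h import *
report(); arc(1.39,.1,2)
```

```text
ang 1.439 rad 61.1 Ft 5.1 Fr 5.2 Fz 14.4 tcp [0.539  0.2045 0.0844] gap 0.172
-3.0 -0.2 0 0; -6.0 -0.2 0 0
```

Emit:
{"fn": "step_arm", "kwargs": {"targets": "-3 -0.2 0 0; -6 -0.2 0 0; -6 -0.2 0 0; -6 -0.2 0 0"}}

```text
t: 17.05
tcp_pos: [0.5369, 0.2048, 0.0845]
tool_rot: [0.999, -0.051, 0.002, -0.001]
force: [2.8, 2.2, 6.1]
finger_gap: 0.176
gripper_force: 60.4
```

Run:
```python
from h import *
report(); arc(1.49,.05,1)
```

```text
ang 1.474 rad 61.0 Ft -2.6 Fr 2.5 Fz 6.1 tcp [0.5369 0.2048 0.0845] gap 0.176
-3.0 0.1 0 0
```

The resistance has just reversed: the follower is at the flat. I let go here.

Emit:
{"fn": "step_arm", "kwargs": {"targets": "0 0 0 0; 0 0 0 0; 0 0 0 0; 0 0 0 0; 0 0 0 0", "gripper": 0}}

```text
t: 17.55
tcp_pos: [0.5349, 0.2034, 0.0833]
tool_rot: [0.999, -0.05, -0.001, 0.0]
force: [0.2, 0.2, 0.1]
finger_gap: 0.998
gripper_force: 0.0
```

Emit:
{"fn": "step_arm", "kwargs": {"targets": "0 0 -30 0; 0 0 -75 0; 0 0 -120 0; 0 0 -155 0; -25 0 -155 0; -55 -25 -155 0; -55 -50 -155 0; -55 -50 -155 0; -55 -50 -155 0"}}

```text
t: 18.45
tcp_pos: [0.4857, 0.2588, 0.2386]
tool_rot: [0.999, -0.05, -0.0, 0.0]
force: [-0.6, -0.8, 0.4]
finger_gap: 1.002
gripper_force: 0.0
```

Run:
```python
from h import *
np.set_printoptions(precision=4,suppress=True)
C,im=snap("wrist","w5.png"); print(manip.sense()["tcp_pos"],manip.sense()["force"])
for d in manip.mark_of("wrist","crank_knob")[:1]:
    p=p2w(C,d["position"],.09)[0]; r=p[:2]-AX; print(d["p"],d["position"],p,np.arctan2(r[1],r[0]),np.hypot(*r))
for d in manip.masks_of("wrist","prop")[:2]: print(d["p"],d["position"],rect(C,d["pixels"],.047))
```

```text
[0.4858 0.2584 0.2385] [-0.3502  0.9856 -0.1719]
0.75 [311.1, 106.7] [0.5348 0.207  0.09  ] 1.510420778078773 0.063142387411831
0.66 [351.3, 228.1] (array([0.3905, 0.1616]), [40.26581573486328, 81.33108520507812], np.float32(174.49551))
0.53 [353.9, 106.9] (array([0.528 , 0.1686]), [38.5268440246582, 88.16162109375], np.float32(84.19225))
```

View pics/w5.png

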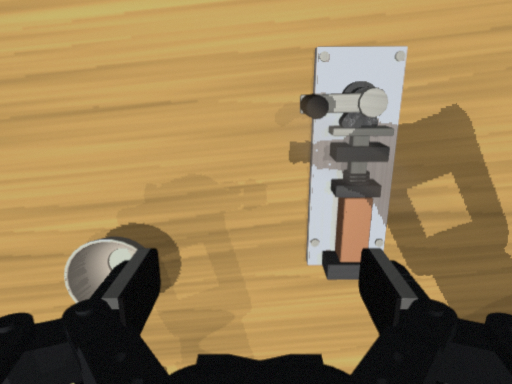

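The picture shows the crank still turned, with the knob at (315,105). The jaw (355,187) is tight on the prop (353,228), which sits against the fence (345,268). The gripper is clear, so I hand in.

```bash
python3 -c "
from h import *
print(manip.sign_off())"
```

```text
the job is handed in; nothing more can be done
None
```

The prop is laid in the clamp and the crank was turned past its crest to the flat dwell, then let go. The last picture showed the jaw tight on the prop and the crank staying put. The job is handed in, but no verdict came back and the 30–40 N jaw force was judged only by feel at the knob.

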